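# Hang the measuring cup back on its rotating stand

## Task

The copper measuring cup standing on the cooktop belongs on the rotating cup stand. First turn the stand by its wooden top knob until the one empty arm points straight to the front of the range, towards you; then hang the cup on that arm by slipping the ring at the end of its handle down over the arm's tip, so that it hangs there freely by the ring with its bowl below. Leave everything else on the cooktop where it is.

Things in the scene. Friction and masses are not known exactly. Their poses are not given: they have to be found in the camera images.
- stand: Rotating measuring-cup stand, fixed: light-wood foot 132 mm across, 20 mm high, steel post. Origin: centre of the foot's underside, on the upright turning axis. On top turns a carousel with four equal steel arms 90 degrees apart. Three carry captive copper cups that swing a little and stay on (within 85 mm of the axis, 40 to 215 mm up); the fourth arm is empty.
- carousel (a joint): Angle of the carousel (rad) about the upright post, counterclockwise from above. 0: the empty arm points straight to the front (world -x, towards the robot). Starts between 0.7 and 1.45, the arm pointing to the robot's right. Turns against a light friction of about 0.06 N m, stays where it is left, range 3.1 either way.
- knob (a point): Centre of the gripping part of the round light-wood knob on top of the carousel, on the turning axis, 285 mm above the cooktop. The knob is 38 mm across here; its top is 21 mm above this point, its underside 27 mm below.
- free_arm (a point): The empty arm: straight 7 mm steel rod slanting outward and up, 35 degrees from vertical, with a 11 mm ball at its end. Origin: its foot on the 29 mm hub, 12 mm from the turning axis, 205 mm up. z: along the arm, foot to tip (ball centre at 50 mm). x: square to the arm in the upright plane through the post, inward and up. y: level.
- free_tip (a point): The very tip of the empty arm (outer end of its 11 mm ball), 55.5 mm along the arm from its foot.
- cup: Loose copper measuring cup, upright on the cooktop, 60 to 130 g. Bowl 66 mm across the rim, 53 mm at the bottom, 40 mm high. Origin: centre of the bowl's underside; z up out of the bowl; x along the handle, which points away from the robot (0.8 rad right to 0.3 rad left of straight ahead). Laid with its axes along free_arm's, its ring is square to the arm and its bowl outward and below.
- cup_grip (a point): Middle of the cup's flat straight handle, a good place to grip it across its width: 72 mm from the bowl's axis, 38 mm above its underside. The handle is 14 mm wide and 4 mm thick, level with the rim (top 40 mm up), free from 33 to 109 mm from the bowl's axis.
- cup_eye (a point): Centre of the ring at the end of the cup's handle, 119 mm from the bowl's axis, 38 mm above the bowl's underside. Ring of 4 mm round wire, 21 mm outside, with a round hole of 13 mm; the hole's axis is parallel to the cup's z. Sent down the arm it slides to the hub when let go.
- kettle: Red kettle with a grey hoop handle, about 230 mm high and 190 x 230 mm wide, at the back right; a bystander. Origin: centre of its underside.
- saucepan: Grey saucepan 160 mm across and 99 mm high with a long black handle (111 mm up), at the left; a bystander. Origin: centre of the underside of its bounding box.
- oil_bottle: Small oil bottle with yellow cap, 40 mm across, 146 mm high, at the back; a bystander. Origin: centre of its underside.
- mug: White mug, 82 mm across, 94 mm high, at the front left; a bystander. Origin: centre of the underside.
- tall_jar: Dark green spice jar with black cap, 40 mm across, 128 mm high, front left; a bystander. Origin: centre of its underside.
- short_jar: Short white-capped spice jar, 40 mm across, 71 mm high, front left; a bystander. Origin: centre of its underside.

How it is judged:
By the outcome, as a careful person would: the job done as asked, in the order asked, and still so for the second after the job is handed in, with the robot touching nothing.
It also fails if it takes over 61 s, if anything falls off the work surface, if the arm or the gripper's body presses on something with over 40 N, if the wrist force passes 120 N, or if a joint passes its speed limit or range.

## Robot

A 7-joint arm with a two-finger parallel gripper is mounted at the origin on a cart in front of the work surface, level with it; the furniture and walls round the work are solid. World frame = base frame: x ahead of the robot, y to its left, z up, the work surface at z = 0. Lengths are in mm, angles in rad, forces in N, time in s.
With the tool pointing down it reaches from about 400 to 850 mm from the base axis. Payload 4.5 kg.
Tool frame: the origin (TCP) lies at the very end of the fingers, on their centre line; the grasp point (between the pads) lies arm.tcp_to_grasp behind it (arm.tcp_to_grasp is the distance from the TCP to the grasp point, in mm); z points along the fingers, y is the direction in which the jaws open and shut (so a half turn about z gives the same grasp; the last joint's range is limited). The gripper opens to 85 mm and grips with 20 to 120 N. Pads are 22 mm wide; open, the fingers measure 114 mm over their backs; the gripper's body (76 mm by 85 mm) begins 54 mm behind the grasp point. The pads swing forward as they close: fully open they stand 13 mm farther back than shut.
Start: joints at [1.206, 0.689, -0.195, 1.565, 0.157, 0.902, -0.215], TCP at [242.726, -575.967, 231.317] pointing down, gripper open.
Joint ranges: [-3.01, 3.01], [-0.46, 2.08], [-1.47, 1.51], [0.13, 2.56], [-1, 4.14], [0.04, 2.09], [-2.66, 2.66]. Speed limits (rad/s): [2.57, 2.57, 3.14, 3.14, 3.14, 3.14, 3.14].

## Interface

Orientations are given as a 3x3 rotation matrix whose columns are the frame's x, y, z axes.
In Python, from workcell import arm gives the robot as it stands.
- The arm moves only by the tool servo_tool, never from a script. Its argument "steps" is one flat list of numbers, 5 for each row, row after row: the shift along the world's x, y, z in cm, then the turn about the world's z in degrees, then the finger opening in cm, from 0 to 8.54. A call has 1 to 20 rows; each row is the pose to reach, as a shift and turn from the pose commanded when the call began; what a row does not reach only later rows make up. A row lasts 1/8 s, in which the tool goes at most 62.5 mm and 10.7 degrees, less where a joint would pass 70% of its speed; a pose out of reach is approached as far as the arm can. A call with a gripper value outside its range is refused whole. The fingers move at their own pace and stop on an object; "grip_force" is the grip in N (left out, the last holds). Time passes only in rows, so rows that repeat a pose let the fingers close. It gives the time, the measured TCP pose, the force and the opening at its end, in the units of the state.
- arm.get_obs(): the state, without advancing time (a new reading comes with each control period).
- arm.camera(name): name is "side" or "top" or "wrist"; returns the picture (480x640x3 uint8, red, green, blue); there is no depth.
- arm.calibration(name): a dict with "fx", "fy", "cx", "cy" (pixels), "R" (3x3) and "t" (3): a world point X has camera coordinates R X + t; the wrist camera has in their place "T_tool_cam" (4x4, takes a point from camera to tool coordinates, whose origin is the TCP and whose axes are the flange's). Camera axes: x right, y down, z forward; pixel columns grow to the right and rows downward; lengths in mm; the calibration is good to about 2 mm. A picture is of the moment at which its call begins: read the wrist's pose just before it. calibration takes no time and is no camera call.
- arm.job_done(): hands the job in, once; it reports no verdict.
Trained networks look in the newest picture that a camera, given by its name, has taken for a name from the list of things; names that differ only in an ending like _2 or _b are one class to them, and where a whole thing is asked for, a point or a joint stands for the part that bears it (a point fixed in the world has none). Each returns a list of dicts, best first, with "confidence" (0 to 1); they miss things now and then, are a little off and sometimes report something else, mostly with a low value. They report only what shows in the picture. A call takes as long as a camera call.
- arm.masks_of(name, camera): "region" (480x640 bool, what is visible of it).
- arm.landmark_of(name, camera): "point" ([x, y, z] in mm, in world coordinates, good to about 4 mm: a listed point, or the origin of a listed thing).
The state is a dict: "time_s": time; "joint_positions": joint angles; "joint_vel": joint speeds; "effort": joint torques, N m; "tcp_pos": TCP position; "orientation": TCP orientation; "wrist_force": force on the tool from outside, world axes, zero at the start; "wrist_torque": the same for the moment, N m; "grip_width": finger opening in mm.
Only numpy, scipy, OpenCV 4.12 (cv2) and the standard library are available. Lean on these libraries where they do the work, as an engineer would, in place of code of your own. Each camera call takes 0.05 s, during which the arm holds its last target.

## Working session

There is one attempt and no reset: what is moved stays moved. The work goes in short steps, Python scripts to look and compute and a tool call to move; the robot and the scene stay as the last step left them, time stands still between calls to the robot, and variables do not carry over. Pictures are saved under pics/ and viewed, and the job is handed in when it is done.

Besides the shell and the picture viewer there is one more tool, called after "Emit:" as name(argument=value, ...) on one line, values as JSON. servo_tool: Moves the arm, as the interface text tells. Its arguments: {"type":"object","properties":{"steps":{"type":"array"},"grip_force":{"type":"number"}},"required":["steps"]}

```bash
ls; mkdir -p pics
cat > h.py <<'E'
import numpy as np, cv2
from workcell import arm
def snap(cam,name):
    im=arm.camera(cam); cv2.imwrite(f'pics/{name}.png',im[:,:,::-1]); return im
def proj(cam,X):
    c=arm.calibration(cam); X=np.atleast_2d(X); p=X@np.array(c['R']).T+np.array(c['t'])
    return np.c_[c['fx']*p[:,0]/p[:,2]+c['cx'],c['fy']*p[:,1]/p[:,2]+c['cy']]
def ray(cam,uv):
    c=arm.calibration(cam);R=np.array(c['R']);t=np.array(c['t'])
    d=R.T@np.array([(uv[0]-c['cx'])/c['fx'],(uv[1]-c['cy'])/c['fy'],1]); return -R.T@t,d/np.linalg.norm(d)
E
python3 - <<'E'
from h import *
np.set_printoptions(precision=2,suppress=True)
o=arm.get_obs();print(o['time_s'],o['tcp_pos'],o['orientation'],o['grip_width'],arm.tcp_to_grasp)
for cam in ['side','top']:
    snap(cam,cam+'0')
    for n in ['stand','knob','free_arm','free_tip','cup','cup_grip','cup_eye','kettle','saucepan','oil_bottle','mug','tall_jar','short_jar']:
        try: print(cam,n,[(np.round(d['point']),round(d['confidence'],2)) for d in arm.landmark_of(n,cam)[:2]])
        except Exception as e: print(n,e)
print(arm.get_obs()['time_s'])
print({k:v for k,v in arm.calibration('wrist').items()})
E
```

```text
pics
0.0 [ 242.41 -575.35  230.48] [[ 0.92  0.39 -0.  ]
 [ 0.39 -0.92  0.  ]
 [-0.   -0.   -1.  ]] 85.24073811588794 18.700000000000003
side stand [(array([659.,  86.,  -6.]), 0.75)]
side knob [(array([661.,  88., 284.]), 0.91)]
side free_arm [(array([651.,  78., 204.]), 0.78)]
side free_tip []
side cup [(array([406., -78.,   2.]), 0.97), (array([635.,  51., 250.]), 0.7)]
side cup_grip [(array([471., -65.,  38.]), 0.64)]
side cup_eye [(array([520., -62.,  37.]), 0.88)]
side kettle [(array([ 698., -145.,    3.]), 0.58), (array([604., 292.,  -3.]), 0.18)]
side saucepan [(array([605., 294.,  -0.]), 0.8), (array([663.,  85.,  -2.]), 0.43)]
side oil_bottle [(array([758., 200.,  -0.]), 0.73)]
side mug [(array([338., 308.,  -0.]), 0.66)]
side tall_jar [(array([343., 197.,   1.]), 0.66), (array([472., -65.,  34.]), 0.48)]
side short_jar [(array([427., 218.,  -1.]), 0.56)]
top stand [(array([656.,  86.,  -1.]), 0.96)]
top knob [(array([662.,  84., 283.]), 0.97), (array([661.,  84.,  -3.]), 0.58)]
top free_arm [(array([649.,  77., 206.]), 0.98)]
top free_tip [(array([637.,  51., 252.]), 0.97),
[... 176 characters left out ...]
(array([518., -55.,  33.]), 0.66)]
top kettle [(array([ 699., -143.,   -1.]), 0.78)]
top saucepan [(array([603., 292.,  -2.]), 0.85), (array([429., 217.,  -3.]), 0.16)]
top oil_bottle [(array([764., 196.,  -4.]), 0.71)]
top mug [(array([340., 309.,  -0.]), 0.9)]
top tall_jar [(array([340., 198.,  -4.]), 0.7), (array([ 698., -143.,   -1.]), 0.66)]
top short_jar [(array([429., 216.,  -4.]), 0.58)]
1.4
{'fx': 419.0771232423712, 'fy': 419.0771232423712, 'cx': 322.68797577096745, 'cy': 240.3066037549105, 'T_tool_cam': array([[  -0.  ,   -0.96,   -0.26,   67.07],
       [   1.  ,    0.  ,   -0.  ,   -0.09],
       [   0.  ,   -0.26,    0.96, -142.22],
       [   0.  ,    0.  ,    0.  ,    1.  ]])}
```

View pics/side0.png

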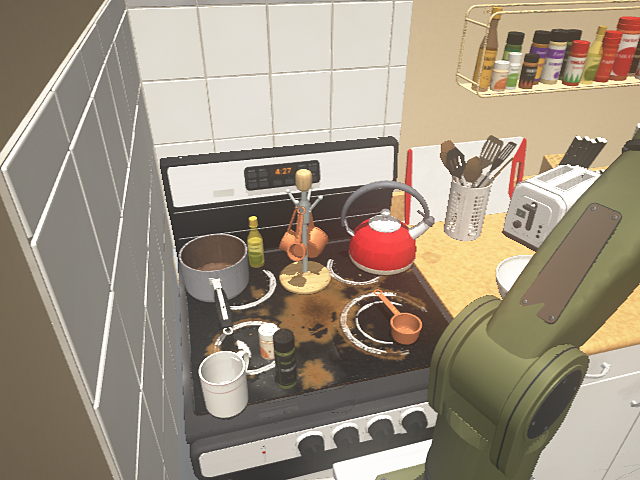

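View pics/top0.png

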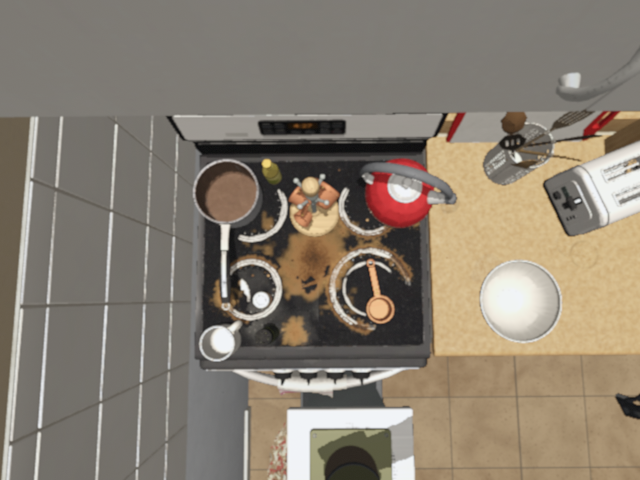

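The top view shows the cup at about (378,308) with its ring at (371,263), and the stand at (313,190). The empty arm is about 55° off the front, so it needs roughly -55°. I'll move above the knob first.

Emit:
servo_tool(steps=[0,0,6,0,8.5,2,3,12,0,8.5,5,8,12,0,8.5,8,13,12,0,8.5,11,18,12,0,8.5,14,23,12,0,8.5,17,28,12,0,8.5,20,33,12,0,8.5,23,38,12,0,8.5,26,43,12,0,8.5,29,48,12,0,8.5,32,53,12,0,8.5,35,57,12,0,8.5,38,61,12,0,8.5,38,61,12,0,8.5,38,61,12,0,8.5])

```text
time_s: 3.4
tcp_pos: [622.4, 33.2, 351.0]
orientation: [[0.922, 0.388, -0.001], [0.388, -0.922, -0.001], [-0.001, 0.001, -1.0]]
wrist_force: [-0.5, -1.0, 0.4]
grip_width: 85.2
```

```bash
cat >> h.py <<'E'
def wsnap(name):
    o=arm.get_obs(); im=snap('wrist',name); return o,im
def wproj(o,X):
    c=arm.calibration('wrist'); T=np.eye(4);T[:3,:3]=o['orientation'];T[:3,3]=o['tcp_pos']
    M=np.linalg.inv(T@np.array(c['T_tool_cam'])); p=M[:3,:3]@np.array(X)+M[:3,3]
    return np.array([c['fx']*p[0]/p[2]+c['cx'],c['fy']*p[1]/p[2]+c['cy']])
def wray(o,uv):
    c=arm.calibration('wrist'); T=np.eye(4);T[:3,:3]=o['orientation'];T[:3,3]=o['tcp_pos']
    M=T@np.array(c['T_tool_cam']); d=M[:3,:3]@np.array([(uv[0]-c['cx'])/c['fx'],(uv[1]-c['cy'])/c['fy'],1])
    return M[:3,3],d/np.linalg.norm(d)
def tri(rays):
    A=sum(np.eye(3)-np.outer(d,d) for _,d in rays); b=sum((np.eye(3)-np.outer(d,d))@p for p,d in rays)
    X=np.linalg.solve(A,b); return X,[np.linalg.norm((np.eye(3)-np.outer(d,d))@(X-p)) for p,d in rays]
def lm(cam,names):
    for n in names: print(cam,n,[(np.round(d['point'],1),round(d['confidence'],2)) for d in arm.landmark_of(n,cam)[:2]])
E
python3 - <<'E'
from h import *
o,_=wsnap('w1'); print(o['tcp_pos'],o['joint_positions'])
lm('wrist',['knob','free_arm','free_tip'])
print(wproj(o,[661,85,306]))
snap('side','side1');lm('side',['knob','free_tip'])
E
```

```text
[622.37801828  33.21791362 351.03891479] [ 0.02560153  0.58199366 -0.28215305  1.39515795  0.16681572  1.18869084
 -1.4471997 ]
wrist knob [(array([660.2,  85.9, 285.5]), 0.6)]
wrist free_arm [(array([653.3,  78.6, 200.2]), 0.62)]
wrist free_tip [(array([632.6,  49.4, 248. ]), 0.75)]
[248.66079259 152.15904161]
side knob [(array([661.5,  83.9, 284.4]), 0.75), (array([648.8,  78.6, 207.8]), 0.25)]
side free_tip []
```

View pics/w1.png

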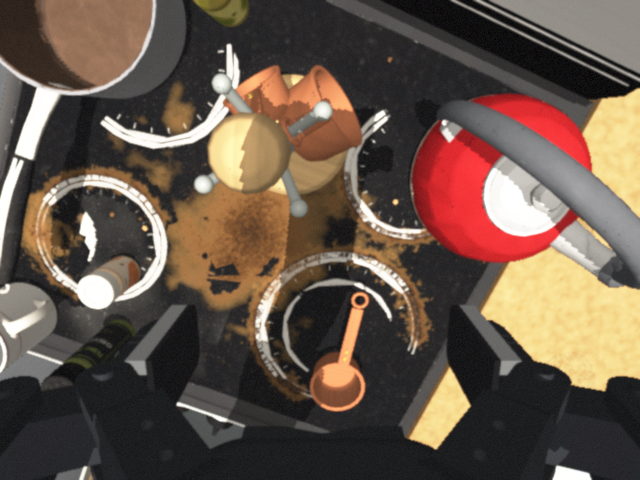

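View pics/side1.png

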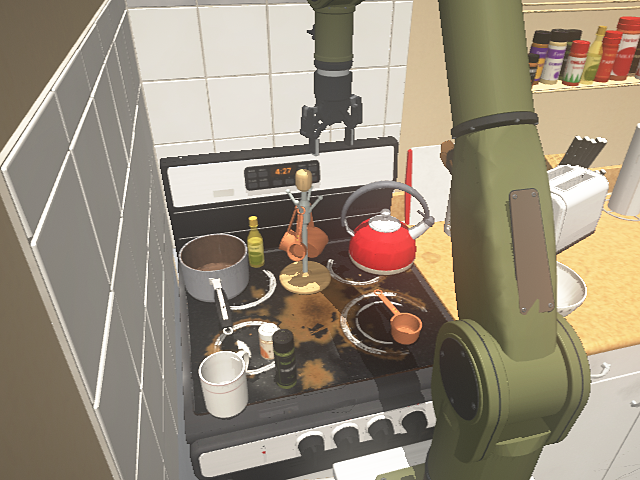

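The knob is at (249,152), where I predicted it. The arm balls are at (221,83), (323,109), (298,208) and (204,184), and (298,208) is the empty one. I'll fit the axis and angle from these.

```bash
cat > fit.py <<'E'
from h import *
from scipy.optimize import least_squares
def fit(o,balls,a0):
    # balls: dict k-> uv ; k quarter index CCW from free arm
    def f(p):
        r=[]
        for k,uv in balls.items():
            a=p[2]+k*np.pi/2
            r+=list(wproj(o,[p[0]-40.7*np.cos(a),p[1]-40.7*np.sin(a),246+p[3]])-uv)
        return r+[p[3]/2]
    s=least_squares(f,[661,85,a0,0]); return s.x,s.fun
E
python3 - <<'E'
from fit import *
o=arm.get_obs()
print(fit(o,{0:np.array([298,208]),1:np.array([323,109]),2:np.array([221,83]),3:np.array([204,184])},.96))
E
```

```text
(array([659.27492847,  87.14624971,   0.93565305,   1.19183599]), array([ 0.75122839, -0.5726632 , -0.72179258,  0.61831421,  0.41304942,
        0.0063901 , -0.42359769, -0.1363627 ,  0.595918  ]))
```

Emit:
servo_tool(steps=[2,3,0,0,8.5,3.8,5.3,0,0,8.5,3.8,5.3,0,0,8.5,3.8,5.3,-3,0,8.5,3.8,5.3,-6,0,8.5,3.8,5.3,-8.4,0,8.5,3.8,5.3,-8.4,0,8.5])

```text
time_s: 4.62
tcp_pos: [659.1, 85.2, 265.6]
orientation: [[0.922, 0.387, -0.004], [0.387, -0.922, -0.002], [-0.005, 0.0, -1.0]]
wrist_force: [1.0, -0.7, -0.2]
grip_width: 85.1
```

Emit:
servo_tool(steps=[0,0,0,0,3,0,0,0,0,3,0,0,0,0,3,0,0,0,0,3,0,0,0,0,3,0,0,0,0,3], grip_force=40)

```text
time_s: 5.38
tcp_pos: [661.0, 87.7, 268.8]
orientation: [[0.921, 0.388, 0.002], [0.388, -0.921, 0.001], [0.002, -0.0, -1.0]]
wrist_force: [-1.7, 0.7, 5.3]
grip_width: 36.5
```

Emit:
servo_tool(steps=[0,0,0,-5,3,0,0,0,-11,3,0,0,0,-17,3,0,0,0,-23,3,0,0,0,-29,3,0,0,0,-35,3,0,0,0,-41,3,0,0,0,-46,3,0,0,0,-50,3,0,0,0,-53.6,3,0,0,0,-53.6,3,0,0,0,-53.6,3,0,0,0,-53.6,3])

```text
time_s: 7.0
tcp_pos: [660.9, 85.4, 268.8]
orientation: [[0.859, -0.513, 0.001], [-0.512, -0.859, -0.002], [0.002, 0.001, -1.0]]
wrist_force: [-2.5, -2.8, 7.2]
grip_width: 36.6
```

Run:
```python
from h import *
o,_=wsnap('w2'); print(o['tcp_pos'],o['joint_positions'],o['wrist_torque'])
lm('wrist',['knob','free_tip'])
snap('top','top2');lm('top',['knob','free_tip'])
```

```text
[660.88644229  85.44685586 268.76354408] [-0.19566984  0.70739432 -0.00599131  1.38823913  0.00678368  1.04525989
 -2.31251489] [-0.26243378  0.48057452  0.02735761]
wrist knob [(array([659.7,  87.5, 286.1]), 0.95), (array([466.7, -65.3,  36. ]), 0.46)]
wrist free_tip [(array([614.5,  84.3, 247.4]), 0.93)]
top knob []
top free_tip [(array([603.3, 289.3,  -0.7]), 0.72)]
```

View pics/w2.png

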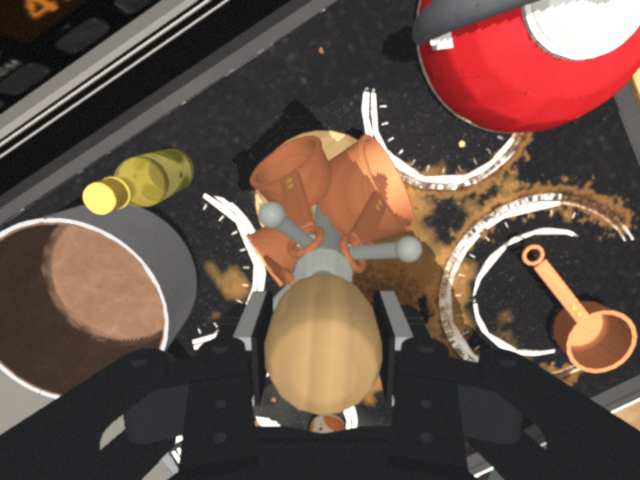

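The knob is held at (323,340) and the visible balls are at (272,213) and (408,248). I'll release, lift and check the angle.

Emit:
servo_tool(steps=[0,0,0,0,8.5,0,0,0,0,8.5,0,0,0,0,8.5,0,0,0,0,8.5,0,0,4,0,8.5,0,0,8.5,0,8.5,-4,-2,8.5,10,8.5,-6,-4,8.5,20,8.5,-6,-4,8.5,30,8.5,-6,-4,8.5,30,8.5,-6,-4,8.5,30,8.5])

```text
time_s: 8.68
tcp_pos: [600.9, 47.4, 352.2]
orientation: [[1.0, -0.016, -0.0], [-0.016, -1.0, 0.0], [-0.0, -0.0, -1.0]]
wrist_force: [-0.1, -0.3, -0.2]
grip_width: 84.7
```

Run:
```python
from h import *
o,_=wsnap('w3'); print(o['tcp_pos'],o['orientation'],o['wrist_force'],o['joint_vel'])
lm('wrist',['knob','free_tip','free_arm','cup_grip','cup_eye','cup'])
for k in range(4):
    a=k*np.pi/2; print(wproj(o,[660-40.7*np.cos(a),86.3-40.7*np.sin(a),247]))
```

```text
[600.90977661  47.36304367 352.19161473] [[ 9.99879629e-01 -1.55153787e-02 -1.70469392e-05]
 [-1.55153754e-02 -9.99879613e-01  1.79963396e-04]
 [-1.98370872e-05 -1.79677244e-04 -9.99999984e-01]] [-0.07880908 -0.32824056 -0.19828675] [-0.00529758  0.00512444  0.00348145 -0.00174861  0.00066596  0.00309088
  0.01108283]
wrist knob [(array([659.5,  88.2, 286.5]), 0.67), (array([658.1,  83.4,   1.3]), 0.47)]
wrist free_tip [(array([613.5,  84.6, 247.4]), 0.73)]
wrist free_arm []
wrist cup_grip [(array([468.5, -68.5,  39.2]), 0.89), (array([423.2, 216.1,  -1. ]), 0.39)]
wrist cup_eye [(array([524.1, -55.1,  34.6]), 0.95)]
wrist cup [(array([400.9, -76. ,  -0. ]), 0.76)]
[258.19952353 210.10796483]
[324.98831826 139.34258494]
[249.8002455   64.34546095]
[183.52922868 141.63929227]
```

View pics/w3.png

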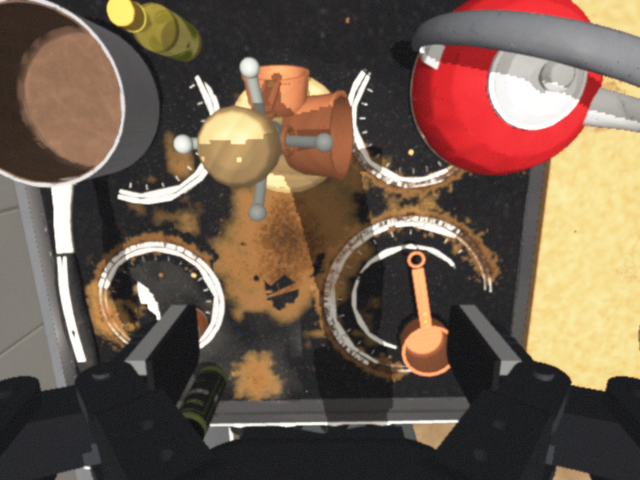

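The free ball is at (257,212), with the others at (324,142), (249,66) and (182,144). The loose cup's ring is at (417,259).

Run:
```python
from fit import *
o=arm.get_obs()
im=cv2.imread('pics/w3.png'); cv2.imwrite('pics/w3z.png',cv2.resize(im[40:240,150:350],None,fx=3,fy=3)); cv2.imwrite('pics/w3c.png',cv2.resize(im[240:390,380:480],None,fx=4,fy=4))
print(fit(o,{0:np.array([257,212]),1:np.array([324,142]),2:np.array([249,66]),3:np.array([182,144])},0))
print(wproj(o,[520,-58,38]),wproj(o,[401,-78,40]))
```

```text
(array([ 6.58606231e+02,  8.69261503e+01, -7.47313393e-04,  1.24311494e+00]), array([-0.07817142,  0.12196859, -0.1539736 , -0.31855995, -0.15822488,
        0.58293543,  0.3951507 , -0.45598534,  0.62155747]))
[416.42169953 257.89169117] [428.79705962 351.68778857]
```

View pics/w3z.png

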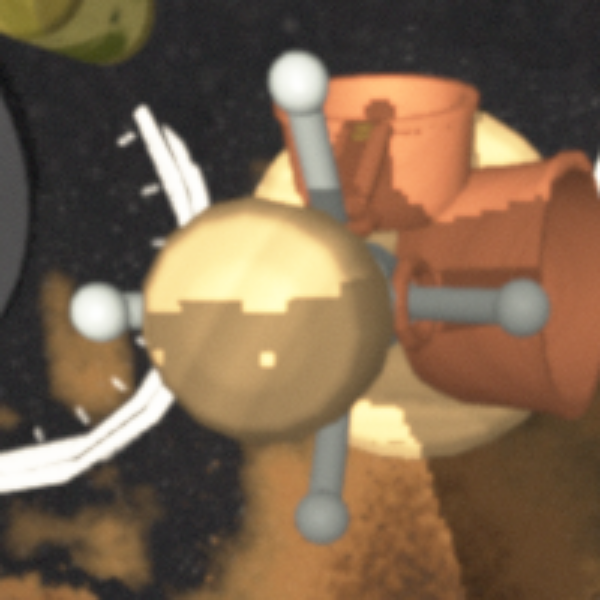

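View pics/w3c.png

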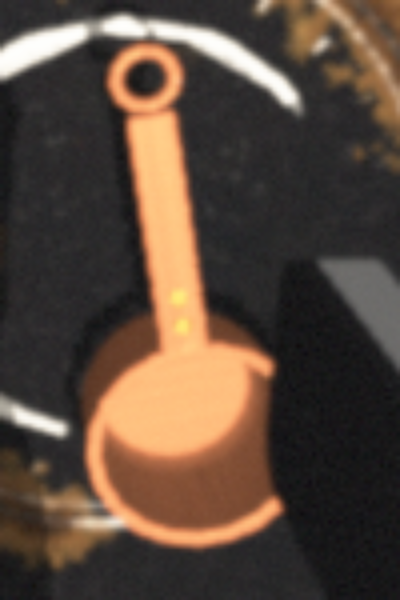

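Run:
```python
from fit import *
o=arm.get_obs()
def at(uv,z):
    p,d=wray(o,uv); return p+d*(z-p[2])/d[2]
a=at((416.3,259.5),38);b=at((426,317.5),40);c=at((418,273),40)
print(a,b,c,np.degrees(np.arctan2((a-b)[1],(a-b)[0])),np.degrees(np.arctan2((c-b)[1],(c-b)[0])))
u=(a-b)/np.linalg.norm(a-b);print('grip',a-47*u,o['tcp_pos'])
```

```text
[518.0706099  -57.94907302  38.        ] [446.38055541 -72.26462814  40.        ] [502.39828906 -60.18723071  40.        ] 11.292674710613456 12.166709342287513
grip [471.9977822  -67.14920698  39.28533387] [600.78366659  47.21760646 352.19455503]
```

Emit:
servo_tool(steps=[-4,-4,0,4,8.5,-9,-8,-1,9,8.5,-12.9,-11.4,-5,12.5,8.5,-12.9,-11.4,-11,12.5,8.5,-12.9,-11.4,-17,12.5,8.5,-12.9,-11.4,-22,12.5,8.5,-12.9,-11.4,-22,12.5,6,-12.9,-11.4,-22,12.5,6,-12.9,-11.4,-22,12.5,6])

```text
time_s: 10.15
tcp_pos: [473.4, -67.1, 134.4]
orientation: [[0.979, 0.203, 0.005], [0.203, -0.979, -0.0], [0.004, 0.001, -1.0]]
wrist_force: [-0.0, -0.1, -0.6]
grip_width: 59.8
```

Run:
```python
from h import *
o,_=wsnap('w4'); print(o['tcp_pos'],o['orientation'],o['grip_width'])
lm('wrist',['cup_grip','cup_eye','cup'])
snap('top','top4');lm('top',['cup_grip','cup_eye'])
```

```text
[473.39871002 -67.09578556 134.43359905] [[ 9.79101812e-01  2.03319082e-01  4.58178166e-03]
 [ 2.03322861e-01 -9.79111678e-01 -3.69785859e-04]
 [ 4.41089141e-03  1.29363896e-03 -9.99989435e-01]] 59.83520670384148
wrist cup_grip [(array([468.1, -66.4,  38.2]), 0.85)]
wrist cup_eye [(array([519.3, -54.2,  37.3]), 0.76)]
wrist cup [(array([402.4, -75.8,  -0.5]), 0.87)]
top cup_grip []
top cup_eye []
```

View pics/w4.png

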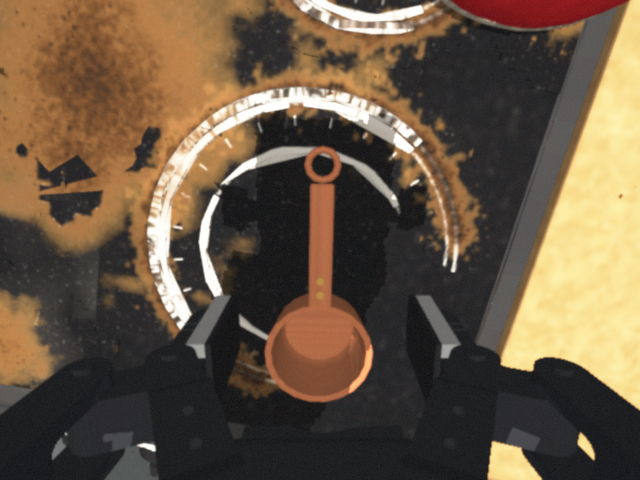

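Run:
```python
from h import *
o=arm.get_obs()
o3=dict(tcp_pos=np.array([600.91,47.363,352.19]),orientation=np.array([[.99988,-.015515,0],[-.015515,-.99988,0],[0,0,-1]]))
X=tri([wray(o,(322.5,165)),wray(o3,(416.3,259.5))]);print(X)
Y=tri([wray(o,(319.7,290)),wray(o3,(380+180/4,240+312/4))]);print(Y)  # rivets mid
def at(uv,z):
    p,d=wray(o,uv); return p+d*(z-p[2])/d[2]
a=at((322.5,165),38);b=at((319.7,290),40);print(a,b,np.degrees(np.arctan2((a-b)[1],(a-b)[0])))
u=(a-b)/np.linalg.norm(a-b);print(a-47*u)
```

```text
(array([516.69290127, -57.78795513,  34.84049681]), [np.float64(0.6937694714787103), np.float64(0.6937694714786959)])
(array([443.01523385, -71.26870061,  36.0764886 ]), [np.float64(0.9357388761304947), np.float64(0.9357388761305057)])
[516.51098496 -57.21589186  38.        ] [443.66566459 -70.61034881  40.        ] 10.418898938142538
[470.30277017 -65.71244236  39.26866666]
```

Emit:
servo_tool(steps=[-0.3,0.1,-3,-1,6,-0.3,0.1,-6,-1.2,6,-0.3,0.1,-9,-1.2,6,-0.3,0.1,-11.2,-1.2,6,-0.3,0.1,-11.2,-1.2,6,-0.3,0.1,-11.2,-1.2,6])

```text
time_s: 11.25
tcp_pos: [469.0, -66.0, 20.9]
orientation: [[0.983, 0.183, 0.001], [0.183, -0.983, -0.0], [0.001, 0.0, -1.0]]
wrist_force: [0.0, 0.4, 0.6]
grip_width: 59.8
```

Emit:
servo_tool(steps=[0,0,0,0,4,0,0,0,0,2.5,0,0,0,0,1.6,0,0,0,0,0.8,0,0,0,0,0.8,0,0,0,0,0.8,0,0,0,0,0.8,0,0,0,0,0.8], grip_force=80)

```text
time_s: 12.25
tcp_pos: [469.2, -66.0, 20.4]
orientation: [[0.983, 0.183, 0.001], [0.183, -0.983, -0.0], [0.001, 0.0, -1.0]]
wrist_force: [1.5, -0.3, 2.7]
grip_width: 11.4
```

Emit:
servo_tool(steps=[0,0,3,0,0.8,0,0,8,0,0.8,0,0,14,0,0.8,1,2,20,-3,0.8,3,6,26,-7,0.8,5,10,29,-10.6,0.8,7,15.2,29,-10.6,0.8,7,15.2,29,-10.6,0.8,7,15.2,29,-10.6,0.8,7,15.2,29,-10.6,0.8])

```text
time_s: 13.5
tcp_pos: [537.8, 84.1, 309.6]
orientation: [[1.0, -0.003, -0.002], [-0.003, -1.0, -0.002], [-0.002, 0.002, -1.0]]
wrist_force: [0.7, 0.0, -1.0]
grip_width: 11.2
```

Run:
```python
from h import *
o,_=wsnap('w5'); print(o['tcp_pos'],o['orientation'],o['grip_width'],o['joint_vel'])
lm('wrist',['cup_grip','cup_eye','free_tip','knob'])
snap('side','side5');lm('side',['cup_eye','free_tip','cup'])
snap('top','top5');lm('top',['cup_eye','free_tip'])
print(wproj(o,[618.8,86.5,247]))
```

```text
[537.81537253  84.11304809 309.56348267] [[ 0.99999238 -0.00317743 -0.00226662]
 [-0.00318109 -0.99999364 -0.00161245]
 [-0.00226148  0.00161965 -0.99999613]] 11.208125918614408 [ 0.00526663 -0.00435834 -0.00326978 -0.00742578 -0.00376779 -0.00129809
  0.00116517]
wrist cup_grip [(array([536.3,  82.6, 327.8]), 0.88), (array([470.8,  84.2, 290.2]), 0.66)]
wrist cup_eye [(array([426. , 218.5,  -1.5]), 0.28)]
wrist free_tip [(array([613.9,  87.2, 248.4]), 0.94)]
wrist knob []
side cup_eye [(array([589.6,  85.1, 327.9]), 0.96)]
side free_tip [(array([613.1,  90.5, 247.1]), 0.72)]
side cup [(array([475.1,  85.9, 290.2]), 0.73)]
top cup_eye []
top free_tip [(array([ 6.994e+02, -1.432e+02, -1.000e-01]), 0.23)]
[317.56758039  93.41987223]
```

View pics/w5.png

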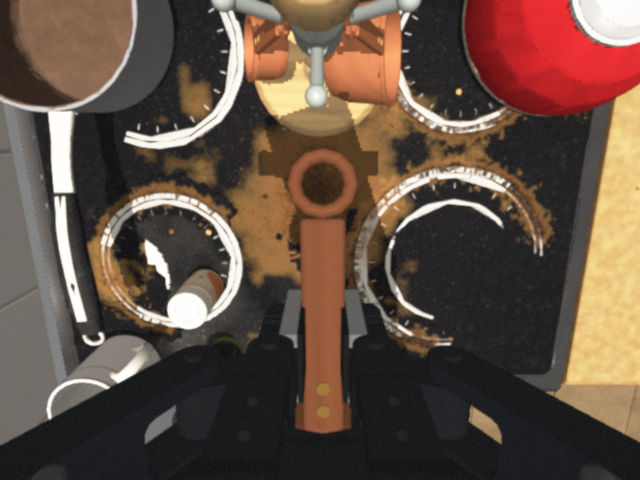

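View pics/side5.png

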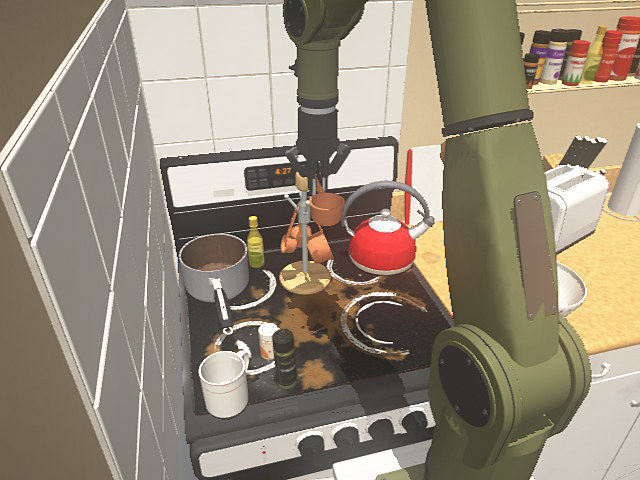

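Run:
```python
from h import *
o=arm.get_obs()
im=cv2.imread('pics/w5.png'); cv2.imwrite('pics/w5z.png',cv2.resize(im[80:230,250:400],None,fx=4,fy=4,interpolation=cv2.INTER_CUBIC))
im=cv2.imread('pics/side5.png'); cv2.imwrite('pics/side5z.png',cv2.resize(im[150:250,260:380],None,fx=5,fy=5,interpolation=cv2.INTER_CUBIC))
def at(uv,z):
    p,d=wray(o,uv); return p+d*(z-p[2])/d[2]
print('ring',at((322.5,182),328),at((322.5,182),332),at((322.5,182),324))
print('ball',at((316.5,96),247),at((316.5,96),248.5))
for c in ['side']: print(proj(c,[[587,84.1,328],[537.8,84.1,328],[618.8,87,247]]))
for n in ['cup_eye','cup']:
    for d in arm.masks_of(n,'side')[:1]:
        ys,xs=np.where(d['region']);print(n,d['confidence'],xs.min(),xs.max(),ys.min(),ys.max())
```

```text
ring [589.45060598  86.34538107 328.        ] [589.97413663  86.33676654 332.        ] [588.92707534  86.35399559 324.        ]
ball [618.77281511  89.25799854 247.        ] [618.67780206  89.2347867  248.5       ]
[[311.18276935 174.16877003]
 [317.09641415 184.55666291]
 [306.67795458 201.28008645]]
cup_eye 0.6 309 344 175 225
cup 0.8 309 344 178 226
```

View pics/w5z.png

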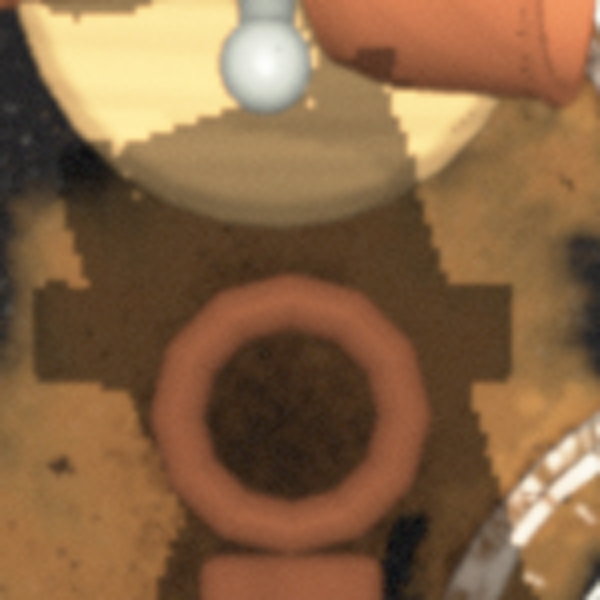

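View pics/side5z.png

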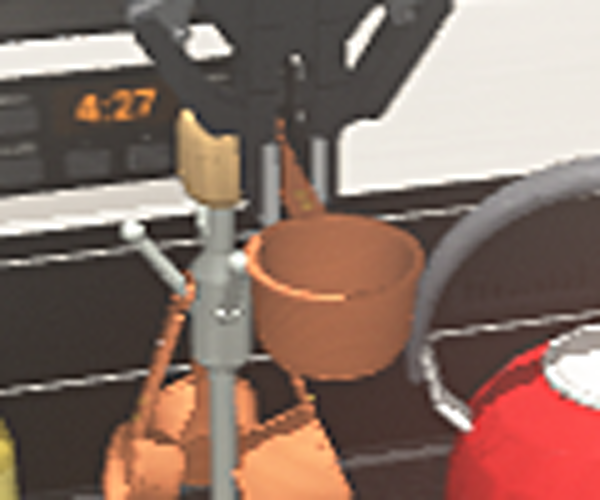

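Emit:
servo_tool(steps=[1.5,0.3,0,0,0.8,2.9,0.3,0,0,0.8,2.9,0.3,-2,0,0.8,2.9,0.3,-4,0,0.8,2.9,0.3,-5.6,0,0.8,2.9,0.3,-5.6,0,0.8,2.9,0.3,-5.6,0,0.8,2.9,0.3,-5.6,0,0.8,2.9,0.3,-5.6,0,0.8,2.9,0.3,-5.6,0,0.8])

```text
time_s: 15.45
tcp_pos: [567.8, 89.1, 254.6]
orientation: [[1.0, -0.001, 0.001], [-0.001, -1.0, 0.0], [0.001, -0.0, -1.0]]
wrist_force: [-0.6, 0.2, -0.6]
grip_width: 11.5
```

Run:
```python
from h import *
o,_=wsnap('w6'); print(o['tcp_pos'],o['orientation'],o['grip_width'],o['wrist_force'],arm.get_obs()['tcp_pos'])
im=cv2.imread('pics/w6.png'); cv2.imwrite('pics/w6z.png',cv2.resize(im[130:230,270:370],None,fx=6,fy=6,interpolation=cv2.INTER_CUBIC))
```

```text
[567.84715044  89.06882107 254.60778374] [[ 9.99999506e-01 -8.42591308e-04  5.26391194e-04]
 [-8.42607577e-04 -9.99999645e-01  3.06853616e-05]
 [ 5.26365152e-04 -3.11288876e-05 -9.99999861e-01]] 11.487646015048686 [-0.55830732  0.16773336 -0.61414   ] [567.79920055  89.03427805 254.52687773]
```

View pics/w6.png

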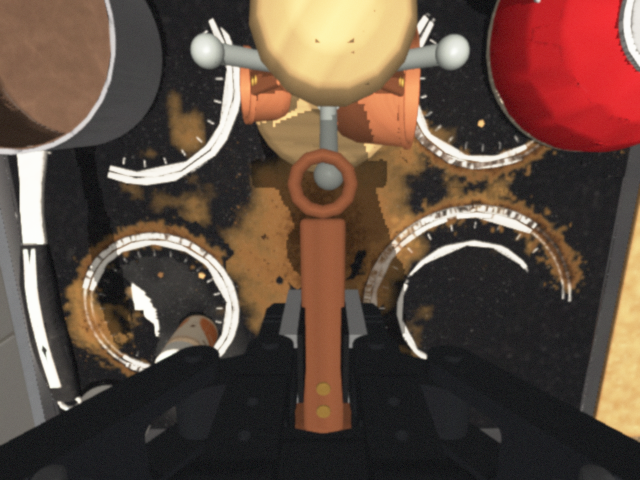

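View pics/w6z.png

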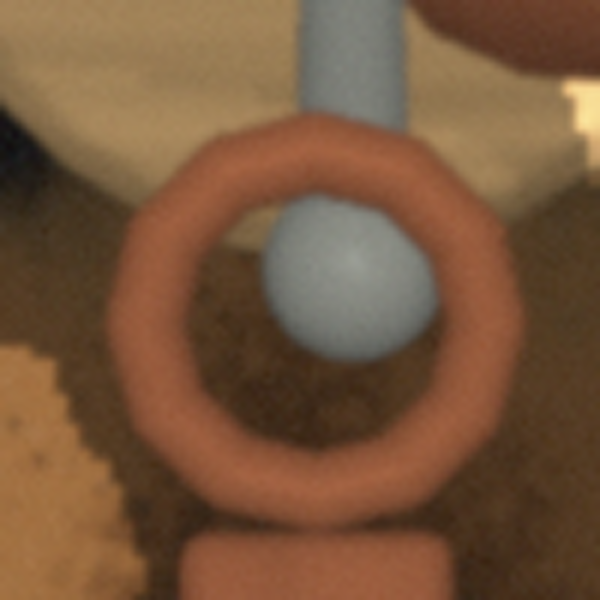

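Run:
```python
from h import *
o=arm.get_obs()
def at(uv,z):
    p,d=wray(o,uv); return p+d*(z-p[2])/d[2]
r=(322.7,183.3)
print(o['tcp_pos'])
for dz in (14,18,22): print('ring',at(r,o['tcp_pos'][2]+dz))
for z in (245,247,249): print('ball',at((328.7,175.4),z))
```

```text
[567.79920055  89.03427805 254.52687773]
ring [617.647258    89.25600402 268.52687773]
ring [618.18177349  89.24919693 272.52687773]
ring [618.71628898  89.24238985 276.52687773]
ball [617.34607239  87.13122937 245.        ]
ball [617.575869    87.15635391 247.        ]
ball [617.8056656   87.18147845 249.        ]
```

The ring centre is at (322.7,183.3) and the ball shows through it at (328.7,175.4). That means shifting -0.6 mm in x and -2.1 mm in y, then rechecking closer.

Emit:
servo_tool(steps=[-0.06,-0.21,0,0,0.8,-0.06,-0.21,-0.5,0,0.8,-0.06,-0.21,-1.0,0,0.8,-0.06,-0.21,-1.0,0,0.8,-0.06,-0.21,-1.0,0,0.8,-0.06,-0.21,-1.0,0,0.8,-0.06,-0.21,-1.0,0,0.8,-0.06,-0.21,-1.0,0,0.8])

```text
time_s: 16.5
tcp_pos: [567.2, 86.9, 244.4]
orientation: [[1.0, -0.001, 0.0], [-0.001, -1.0, -0.0], [0.0, 0.0, -1.0]]
wrist_force: [0.6, -0.1, -0.9]
grip_width: 11.2
```

Run:
```python
from h import *
o,_=wsnap('w7'); print(o['tcp_pos'],o['wrist_force'])
im=cv2.imread('pics/w7.png'); cv2.imwrite('pics/w7z.png',cv2.resize(im[130:230,270:370],None,fx=6,fy=6,interpolation=cv2.INTER_CUBIC))
```

```text
[567.17311091  86.94029398 244.41921306] [ 0.55681323 -0.14317187 -0.92525494]
```

View pics/w7z.png

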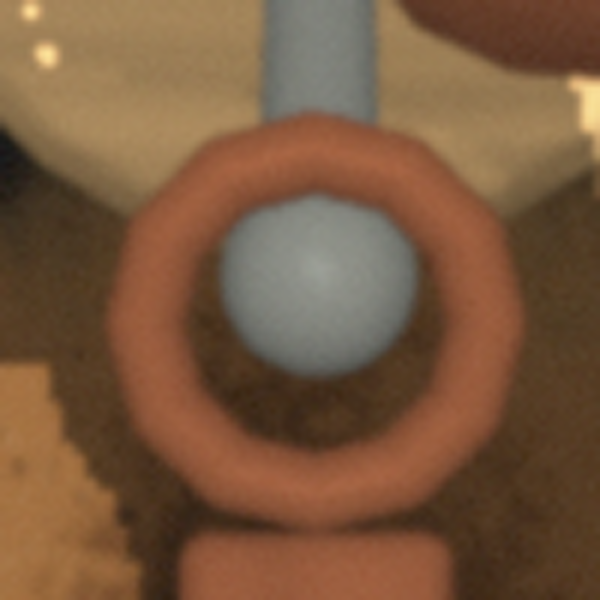

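Run:
```python
from h import *
o=arm.get_obs()
def at(uv,z):
    p,d=wray(o,uv); return p+d*(z-p[2])/d[2]
print(o['tcp_pos'])
for dz in (14,16,18,20): print('ring',at((322.7,183.3),o['tcp_pos'][2]+dz))
for z in (245,247,249): print('ball',at((323,176.3),z))
# depth from size: r px 16.5
print('depth ball',419*5.5/16.5,'ring',419*10.5/(413/12))
p,d=wray(o,(322.7,240.3));print(p,d)
```

```text
[567.15167996  86.9508023  244.37477695]
ring [617.00447564  87.17614114 258.37477695]
ring [617.27219259  87.17278602 260.37477695]
ring [617.53990954  87.16943089 262.37477695]
ring [617.8076265   87.16607576 264.37477695]
ball [617.56747052  87.09498822 245.        ]
ball [617.80194842  87.09309623 247.        ]
ball [618.03642633  87.09120424 249.        ]
depth ball 139.66666666666666 ring 127.83050847457628
[634.16849128  86.96103539 386.5998712 ] [-0.26504492  0.00177357 -0.96423443]
```

Emit:
servo_tool(steps=[0.04,0,0,0,0.8,0.04,0,-0.3,0,0.8,0.04,0,-0.6,0,0.8,0.04,0,-0.9,0,0.8,0.04,0,-0.9,0,0.8,0.04,0,-0.9,0,0.8,0.04,0,-0.9,0,0.8])

```text
time_s: 17.42
tcp_pos: [567.6, 87.0, 235.4]
orientation: [[1.0, -0.001, 0.0], [-0.001, -1.0, -0.0], [0.0, 0.0, -1.0]]
wrist_force: [-0.7, 0.3, -1.0]
grip_width: 11.5
```

Run:
```python
from h import *
o,_=wsnap('w8'); print(o['tcp_pos'],o['wrist_force'])
im=cv2.imread('pics/w8.png'); cv2.imwrite('pics/w8z.png',cv2.resize(im[130:230,270:370],None,fx=6,fy=6,interpolation=cv2.INTER_CUBIC))
```

```text
[567.60948898  86.95989605 235.43728661] [-0.66061587  0.33917868 -0.97046422]
```

View pics/w8z.png

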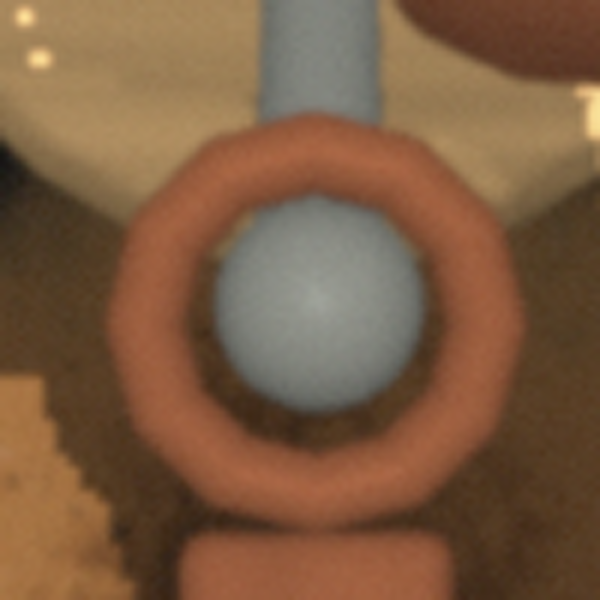

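Ball at zoom (319,304) inside the ring at (316,320). What remains is parallax, there is no contact force, so I'll go down straight over the ball.

Emit:
servo_tool(steps=[0,0,-0.2,0,0.8,0,0,-0.4,0,0.8,0,0,-0.6,0,0.8,0,0,-0.8,0,0.8,0,0,-0.8,0,0.8,0,0,-0.8,0,0.8,0,0,-0.8,0,0.8])

```text
time_s: 18.35
tcp_pos: [567.6, 86.9, 227.4]
orientation: [[1.0, -0.001, 0.0], [-0.001, -1.0, -0.0], [0.0, 0.0, -1.0]]
wrist_force: [-0.5, -0.3, -1.1]
grip_width: 11.4
```

Run:
```python
from h import *
o,_=wsnap('w9'); print(o['tcp_pos'],o['wrist_force'])
im=cv2.imread('pics/w9.png'); cv2.imwrite('pics/w9z.png',cv2.resize(im[130:230,270:370],None,fx=6,fy=6,interpolation=cv2.INTER_CUBIC))
```

```text
[567.56622034  86.93716774 227.38511155] [-0.54891772 -0.31088522 -1.097286  ]
```

View pics/w9z.png

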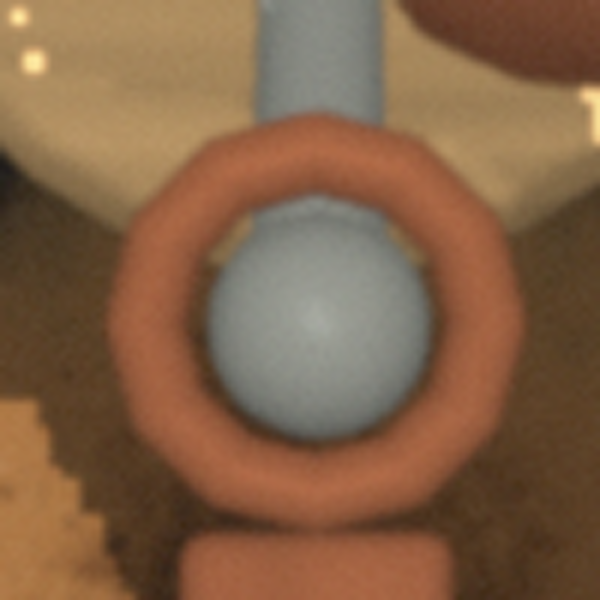

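The ball is centred in the ring at the same depth (zoom (320,325) against (316,320)). Now I'll follow the arm's slant down and inward.

Emit:
servo_tool(steps=[0.03,0,-0.15,0,0.8,0.1,0,-0.3,0,0.8,0.24,0,-0.45,0,0.8,0.39,0,-0.6,0,0.8,0.54,0,-0.8,0,0.8,0.69,0,-1.0,0,0.8,0.69,0,-1.0,0,0.8,0.69,0,-1.0,0,0.8,0.69,0,-1.0,0,0.8])

```text
time_s: 19.52
tcp_pos: [574.4, 86.9, 217.4]
orientation: [[1.0, -0.001, 0.0], [-0.001, -1.0, -0.0], [0.0, 0.0, -1.0]]
wrist_force: [1.0, 0.2, -0.9]
grip_width: 11.0
```

Run:
```python
from h import *
o,_=wsnap('w10'); print(o['tcp_pos'],o['wrist_force'])
im=cv2.imread('pics/w10.png'); cv2.imwrite('pics/w10z.png',cv2.resize(im[130:230,270:370],None,fx=6,fy=6,interpolation=cv2.INTER_CUBIC))
```

```text
[574.43569488  86.92849793 217.41280328] [ 0.96616208  0.23179481 -0.93067151]
```

View pics/w10z.png

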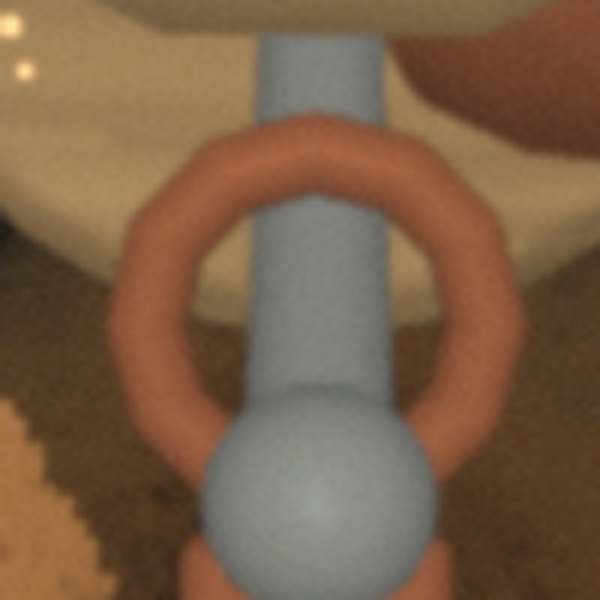

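The ball now shows above the ring at (320,500) in the zoom and the rod passes through it, so the ring is threaded. A bit further down, then release.

Emit:
servo_tool(steps=[0.21,0,-0.3,0,0.8,0.42,0,-0.6,0,0.8,0.7,0,-1.0,0,0.8,0.7,0,-1.0,0,0.8,0.7,0,-1.0,0,0.8])

```text
time_s: 20.2
tcp_pos: [581.4, 86.9, 207.2]
orientation: [[1.0, -0.001, -0.0], [-0.001, -1.0, -0.0], [-0.0, 0.0, -1.0]]
wrist_force: [-0.1, 0.3, -1.0]
grip_width: 11.7
```

Emit:
servo_tool(steps=[0,0,0,0,2,0,0,0,0,4,0,0,0,0,6,0,0,0,0,7,0,0,0,0,7,0,0,0,0,7,0,0,0,0,7])

```text
time_s: 21.08
tcp_pos: [581.4, 86.9, 207.3]
orientation: [[1.0, -0.001, 0.0], [-0.001, -1.0, -0.0], [0.0, 0.0, -1.0]]
wrist_force: [0.4, 0.5, -0.5]
grip_width: 69.9
```

Run:
```python
from h import *
o,_=wsnap('w11'); print(o['tcp_pos'],o['wrist_force'],o['grip_width'])
snap('side','side11')
im=cv2.imread('pics/side11.png'); cv2.imwrite('pics/side11z.png',cv2.resize(im[150:300,250:400],None,fx=4,fy=4,interpolation=cv2.INTER_CUBIC))
```

```text
[581.44943546  86.94181806 207.32329846] [ 0.44259648  0.48278249 -0.53170643] 69.89391110938601
```

View pics/w11.png

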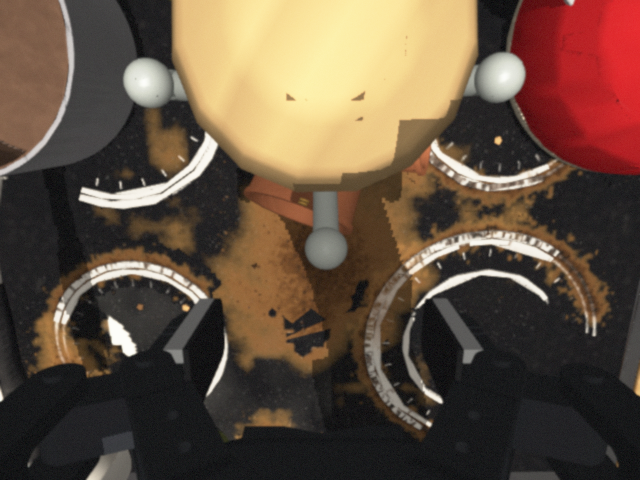

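View pics/side11z.png

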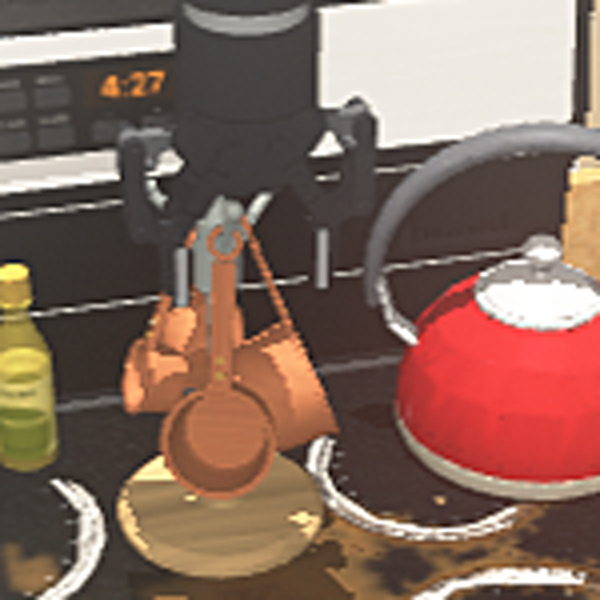

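The side view shows the cup hanging bowl-down on the front arm (zoom: ring at (225,243), bowl at (218,440)). I'll back off slowly.

Emit:
servo_tool(steps=[-2,0,0,0,7,-5,0,1,0,7,-9,0,4,0,7,-12,0,9,0,7,-12,-4,13,0,7,-12,-10,15,0,7,-12,-16,15,0,7,-12,-22,15,0,7,-12,-22,15,0,7,-12,-22,15,0,7,-12,-22,15,0,7,-12,-22,15,0,7])

```text
time_s: 22.68
tcp_pos: [461.6, -131.7, 357.3]
orientation: [[1.0, 0.002, -0.0], [0.002, -1.0, 0.0], [-0.0, -0.0, -1.0]]
wrist_force: [-0.2, 0.2, 0.6]
grip_width: 69.9
```

Run:
```python
from h import *
o,_=wsnap('w12'); print(o['time_s'],o['tcp_pos'],o['wrist_force'])
lm('wrist',['knob','free_tip','free_arm'])
snap('top','top12');snap('side','side12')
lm('side',['cup_eye','cup','free_tip','mug','tall_jar','short_jar','saucepan','kettle','oil_bottle'])
a=cv2.imread('pics/side12.png')[150:300,230:430];b=cv2.imread('pics/top12.png')[130:280,230:430]
cv2.imwrite('pics/c12.png',cv2.resize(np.vstack([a,b]),None,fx=2,fy=2,interpolation=cv2.INTER_CUBIC))
```

```text
22.675 [ 461.60304082 -131.6596916   357.32321669] [-0.17189008  0.17711303  0.56044468]
wrist knob []
wrist free_tip []
wrist free_arm []
side cup_eye [(array([641.7,  84.9, 210.2]), 0.79)]
side cup [(array([635.2,  88.5,  90.6]), 0.57)]
side free_tip [(array([617.3,  87. , 250.5]), 0.93)]
side mug [(array([ 3.377e+02,  3.063e+02, -2.000e-01]), 0.56)]
side tall_jar [(array([342.7, 197. ,   0.6]), 0.76)]
side short_jar [(array([ 4.258e+02,  2.201e+02, -2.000e-01]), 0.57)]
side saucepan [(array([603.8, 293. ,   1. ]), 0.77)]
side kettle [(array([ 6.999e+02, -1.449e+02,  6.000e-01]), 0.74)]
side oil_bottle [(array([757.8, 195.4,  -0.9]), 0.76)]
```

View pics/c12.png

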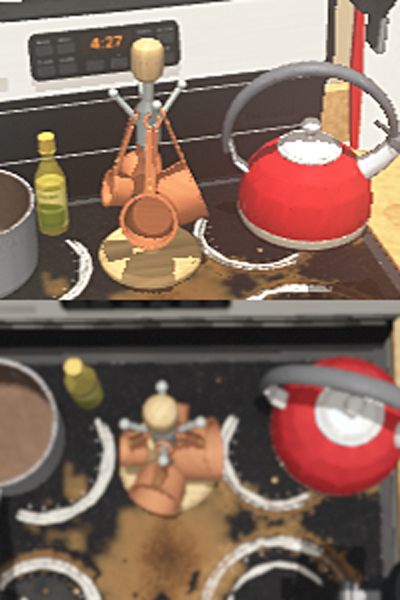

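View pics/w12.png

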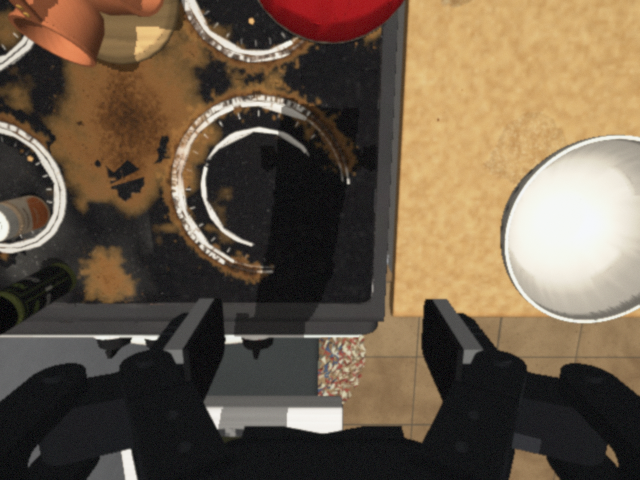

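The cup hangs on the front arm and the four arms lie square to the range in the top view. The side-view network puts the bystanders within a few mm of where they started. Handing in.

Emit:
servo_tool(steps=[0,0,0,0,7,0,0,0,0,7,0,0,0,0,7,0,0,0,0,7,0,0,0,0,7,0,0,0,0,7,0,0,0,0,7,0,0,0,0,7])

```text
time_s: 24.42
tcp_pos: [461.4, -133.1, 357.3]
orientation: [[1.0, -0.001, -0.0], [-0.001, -1.0, -0.0], [-0.0, 0.0, -1.0]]
wrist_force: [-0.2, -0.7, 1.0]
grip_width: 70.1
```

Run:
```python
from h import *
snap('side','side13'); lm('side',['cup_eye','free_tip'])
print(arm.job_done())
```

```text
side cup_eye [(array([639.5,  83.5, 213.1]), 0.79)]
side free_tip [(array([615.1,  83.5, 246.7]), 0.58)]
the job is handed in; nothing more can be done
None
```

The copper cup now hangs by its ring on the empty arm, which points straight to the front. The job is handed in at about 24.5 s of the 61 s allowed.

- **Stand:** I gripped the knob and turned the stand about -53.6°. A fit to the four arm balls afterwards put the empty arm within 0.1° of the front. That fit was before the cup was hung. Afterwards I only saw the arms square in the top view and the tip still in front.
- **Cup:** I gripped the handle, centred the ring over the arm's ball using the wrist camera, lowered it along the slanted arm and let go. Measured wrist force during the threading stayed around 1 N.
- **Last checks:** The network put the ring at about (640, 84, 213), down by the hub, with the bowl below at about z = 91. The arm tip was at about (615, 84, 247). The bystanders were last measured within about 6 mm of their first readings, which is close to the network's own error. The gripper was clear of everything, about 250 mm from the stand.
- **Disagreements:** The ring's size in the wrist image suggested it sat about 4 mm lower in the grip than the handle geometry gave. This made no difference once the ring was over the ball. The finger opening on the handle read about 11.4 mm against its stated 14 mm width, but the grip held.

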